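# Load an SSD into a sprung magazine

### The job

Load the blue SSD enclosure into the black magazine: push the green sprung follower back with it, lower it upright, toe towards the yellow keeper bar, until you feel the magazine floor and press it down there gently, with about 15 N for half a second. Only then let go, so that the follower closes and slides the toe fully home under the bar. Do not force it against the magazine, and leave the other things on the bench alone.

Things in the scene. Friction and masses are not known exactly. Their poses are not given: they have to be found in the camera images.
- ssd: Blue SSD enclosure, about 110 g, standing on end: block 16 (x) x 36 (y) x 90 (z) mm. Its bottom 8 mm is a black cap that sticks out 8 mm more on the -x side only: the toe. Origin: centre of the block's underside; x points away from the toe, z up. Grip it across the 36 mm (along y), fingertips 50 mm or more above its bottom, firmly (80 N): the follower pushes on it below the fingers.
- ssd_toe (a point): Tip of the blue enclosure's toe: 16 mm from its origin along -x, 4 mm above the underside. The toe is 36 mm wide and 8 mm high.
- dock: Black magazine fixed to the bench, 150 x 70 mm. Origin on the bench, z up; x runs along the feed track from the yellow keeper bar towards the green follower. The track lies between side walls 42 mm apart (x = -3 to 122 mm, y = -21 to 21 mm, tops 45 mm above the bench). Loaded: the enclosure's x along the dock's x, its origin at dock x = 0, y = 0, block against the bar, toe below it.
- floor_ref (a point): Fixed point on the dock at x = 0, y = 0, 10 mm above the bench: the lowest the track floor can be. Floor and keeper bar are one height-adjustable insert; the floor lies 0 to 10 mm above this point, differs each time and is not measured: find it by feel. While lowering, the follower's friction adds up to 6 N upwards. The floor is rigid: approach at about 6 mm/s.
- lip_face (a point): Fixed point on the dock, x = -8 mm, 26 mm above the bench, on the yellow keeper bar's face that looks to the follower. The bar crosses the track at x = -20 to -8 mm; its underside is 10.5 mm and its top 22 mm above the track floor (top 32 to 42 mm above the bench), so the 8 mm toe passes below it. To come down past the bar the enclosure's origin must be at dock x = 10 mm or more.
- follower (a joint): Slide of the green follower along the dock's +x, m: 0 closed (its face 6 mm from the bar, at dock x = -2 mm), 0.010 when closed on a loaded enclosure, 0.045 fully back. Its spring pushes it towards the bar with 3 N at 0, 4 N at 0.010, 6 N at 0.025; it does not stay back by itself. It is damped (80 N per m/s): it closes softly, about 40 mm/s, and wants slow pushing.
- follower_top (a point): Top middle edge of the follower's face (the face looks to the bar), 78 mm above the bench. The green plate is 30 mm wide, 6 mm thick and reaches 22 to 78 mm above the bench, so an enclosure held above walls and bar (underside 50 mm above the bench) can push it back.
- spare: Bystander: silver enclosure of the same shape as the blue one, standing on the bench. Origin under its block.
- driver: Bystander: small screwdriver, 150 mm, lying on the bench along its x; origin under its middle.
- cup: Bystander: grey screw bowl, 64 mm across and 50 mm high; origin under its centre.
Things that resemble listed ones, but are neither listed nor needed, are in the scene too. Of the things that look like the dock, the smallest one is meant.

How it is judged:
On the way, in this order (a step that is already met when the one before it is completed fails the run):
1. the follower is pushed back at least 18 mm with the blue enclosure touching the magazine (value of joint follower above 0.018 m and contact force between ssd and dock above 0.5 N), for 0.1 s.
2. with the follower still pushed back, the blue enclosure is pressed down on the magazine floor and kept still (its push on the magazine, the follower's 5 to 8 N sideways included, is over 10.5 N) (contact force between ssd and dock above 10.5 N and z of ssd in the frame of dock below 0.022 m and angle between ssd's own z axis and vertical below 0.12 rad and value of joint follower above 0.015 m and linear speed of ssd below 0.01 m/s), for 0.2 s.
3. the toe is under the keeper lip (x of ssd_toe in the frame of dock below -0.0135 m and z of ssd in the frame of dock below 0.024 m and value of joint follower below 0.0125 m), for 0.2 s.
At the end, for the whole second after the job is handed in: The blue enclosure stands upright (within 0.08 rad) at rest in the track, within 5 mm of its middle, its toe under the keeper bar with the toe's tip within 2.5 mm of fully home, the follower closed against it (joint 8 to 12.5 mm) (all of step 3 and x of ssd_toe in the frame of dock above -0.019 m and y of ssd in the frame of dock between -0.005 and 0.005 m and angle between ssd's own z axis and vertical below 0.08 rad and value of joint follower above 0.008 m and linear speed of ssd below 0.01 m/s); the robot touches nothing.
It fails at once if the blue enclosure is pressed on the magazine with more than 35 N (contact force between ssd and dock above 35 N).
It fails at once if the gripper presses on the magazine with more than 25 N (contact force between the fingers and dock above 25 N).
It fails at once if a bystander is moved more than 20 mm (distance of any of spare, driver, cup from where it was at the start of the episode above 0.02 m).
It fails at once if the silver enclosure is tipped (angle between spare's own z axis and vertical above 0.3 rad).
It also fails if it takes over 45 s, if anything falls off the work surface, if the arm or the gripper's body presses on something with over 40 N, if the wrist force passes 120 N, or if a joint passes its speed limit or range.

### The arm

A 6-joint arm with a two-finger parallel gripper is mounted at the origin on the work surface. World frame = base frame: x ahead of the robot, y to its left, z up, the work surface at z = 0. Lengths are in m, angles in rad, forces in N, time in s.
With the tool pointing down it reaches from about 0.35 to 0.975 m from the base axis. Payload 4.9 kg.
Tool frame: the origin (TCP) lies at the very end of the fingers, on their centre line; the grasp point (between the pads) lies 19 mm behind it (ctrl.grasp_offset is the distance from the TCP to the grasp point, in m); z points along the fingers, y is the line along which they close (so a half turn about z gives the same grasp; the last joint's range is limited). The gripper opens to 85 mm and grips with 20 to 120 N. Pads are 22 mm wide; open, the fingers measure 114 mm over their backs; the gripper's body (76 mm by 85 mm) begins 54 mm behind the grasp point. The pads swing forward as they close: fully open they stand 13 mm farther back than shut.
Start: joints at [1.227, 0.053, 1.613, -0, 1.476, -0.119], TCP at [0.139, 0.609, 0.231] pointing down, gripper open.
Joint ranges: [-3.01, 3.01], [-1.01, 2.22], [0.06, 2.58], [-1.02, 4.17], [0.09, 2.62], [-3.14, 3.14]. Speed limits (rad/s): [2.57, 2.57, 3.14, 3.14, 3.14, 3.14].

### API

Orientations are given as a rotation vector (axis times angle).
In Python, from station import ctrl, optics gives the robot as it stands.
- The arm moves only by the shell command python3 -m handwheel 'ROWS' [OPENING] [FORCE]. ROWS is JSON, a list of rows, each an object of numbers: "tx", "ty", "tz": the shift along the tool's x, y, z in mm; "roll": the turn about the tool's z in rad. A call has 1 to 12 rows; each row shifts and turns the commanded pose from where the row before left it, along the tool's axes as they then stand; what a row does not reach is not made up. A row lasts 1/12 s, in which the tool goes at most 41.7 mm and 7.16 degrees, less where a joint would pass 70% of its speed; a pose out of reach is approached as far as the arm can. A call with a gripper value outside its range is refused whole. OPENING is the finger opening in mm, from 0 to 85.4, set as the call begins (- or left out, the last holds). The fingers move at their own pace and stop on an object; FORCE is the grip in N (left out, the last holds). Time passes only in rows, so rows that do not move let the fingers close. It gives the time, the measured TCP pose, the force, the opening and the grip force at its end, in the units of the state.
- ctrl.get_obs(): the state, without advancing time (a new reading comes with each control period).
- optics.get_image(name): name is "scene" or "top" or "wrist"; returns (picture, depth): 480x640x3 uint8, red, green, blue; 480x640 float32, m along the optical axis (not along the pixel's ray), 0 where there is no reading.
- optics.camera_params(name): a dict with "mtx" (3x3 intrinsics, pixels), "k1" (the pictures are not rectified: a ray, as slopes to the right and down, at radius r is drawn at 1 + k1 r^2 times it, then the intrinsics apply), "extrinsics" (4x4, takes a point from camera to world coordinates); the wrist camera has in their place "tool_from_camera" (4x4, takes a point from camera to tool coordinates, whose origin is the TCP and whose axes are the flange's). Camera axes: x right, y down, z forward; pixel columns grow to the right and rows downward; lengths in m; the calibration is good to about 2 mm. A picture is of the moment at which its call begins: read the wrist's pose just before it. camera_params takes no time and is no camera call.
- ctrl.finish_job(): hands the job in; it is judged then, once.
The state is a dict: "t": time; "q": joint angles; "dq": joint speeds; "effort": joint torques, N m; "tool_pos": TCP position; "tool_rot": TCP orientation; "contact_force": force on the tool from outside, world axes, zero at the start; "wrist_torque": the same for the moment, N m; "opening": finger opening in m; "grip_force": force on a finger pad.
Only numpy, scipy, OpenCV 4.12 (cv2) and the standard library are available. Lean on these libraries where they do the work, as an engineer would, in place of code of your own. Each camera call takes 0.05 s, during which the arm holds its last target. There are 200 camera calls.

## Working session

There is one attempt and no reset: what is moved stays moved. The work goes in short steps, Python scripts to look and compute and a shell command to move; the robot and the scene stay as the last step left them, time stands still between calls to the robot, and variables do not carry over. Pictures are saved under pics/ and viewed, at most 10 in all, crops included, and the job is handed in when it is done.

```bash
mkdir -p pics; ls; python3 - <<'E'
from station import ctrl, optics
import cv2, numpy as np, json
o=ctrl.get_obs(); print({k:np.round(v,3).tolist() for k,v in o.items()})
for n in ["scene","top"]:
    im,d=optics.get_image(n); cv2.imwrite(f"pics/{n}0.png",im[:,:,::-1]); np.save(f"{n}_d.npy",d); np.save(f"{n}_i.npy",im)
    p=optics.camera_params(n); print(n,{k:np.round(v,4).tolist() for k,v in p.items()})
print(optics.camera_params("wrist"))
E
```

```text
pics
{'t': 0.0, 'q': [1.227, 0.053, 1.614, 0.0, 1.476, -0.119], 'dq': [0.001, 0.002, 0.002, -0.0, -0.001, -0.001], 'effort': [-0.002, -39.369, -37.017, -0.0, 0.007, -0.0], 'tool_pos': [0.139, 0.609, 0.23], 'tool_rot': [-0.352, -3.121, 0.003], 'contact_force': [0.524, 0.04, 0.116], 'wrist_torque': [0.061, 0.016, -0.004], 'grip_force': 0.0, 'opening': 0.086}
scene {'mtx': [[449.6887, 0.0, 320.3343], [0.0, 449.6887, 240.4123], [0.0, 0.0, 1.0]], 'k1': -0.0802, 'extrinsics': [[-0.6121, 0.6813, -0.4014, 0.9182], [0.7907, 0.5326, -0.3018, 0.1953], [0.0081, -0.5021, -0.8648, 0.7853], [0.0, 0.0, 0.0, 1.0]]}
top {'mtx': [[487.6173, 0.0, 319.7456], [0.0, 487.6173, 249.2882], [0.0, 0.0, 1.0]], 'k1': -0.073, 'extrinsics': [[-0.0273, -0.9952, 0.0937, 0.5148], [-0.9996, 0.0272, -0.002, -0.0289], [-0.0005, -0.0938, -0.9956, 0.9887], [0.0, 0.0, 0.0, 1.0]]}
{'mtx': array([[331.70527269,   0.        , 319.52262579],
       [  0.        , 331.70527269, 243.00714225],
       [  0.        ,   0.        ,   1.        ]]), 'k1': 0.010300015565040677, 'tool_from_camera': array([[ 5.03914713e-04, -9.59882346e-01, -2.80402617e-01,
         7.11147585e-02],
       [ 9.99999572e-01,  7.01244394e-04, -6.03409550e-04,
        -5.51168134e-04],
       [ 7.75832938e-04, -2.80402193e-01,  9.59882289e-01,
        -1.43393959e-01],
       [ 0.00000000e+00,  0.00000000e+00,  0.00000000e+00,
         1.00000000e+00]])}
```

View pics/top0.png

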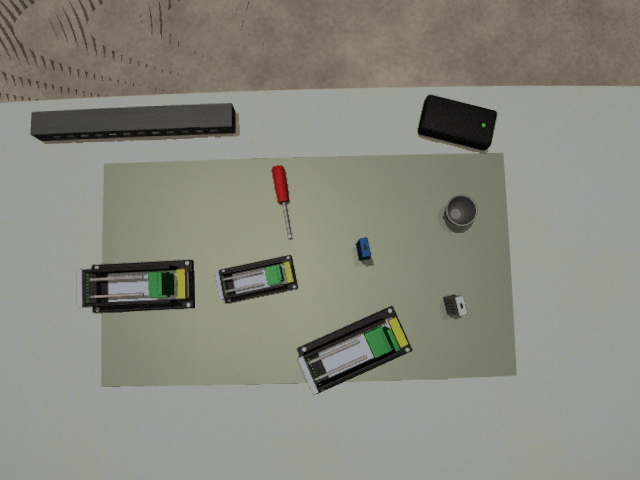

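View pics/scene0.png

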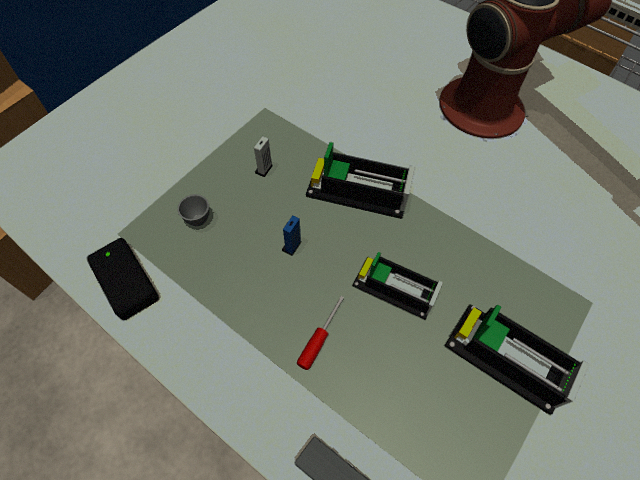

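The top view shows the smallest dock at about (258,280), with its bar on the right at (290,272). The blue SSD is at (363,250), the spare at (456,305), the driver at (285,200) and the bowl at (460,212).

```bash
cat > h.py <<'E'
import cv2, numpy as np
from station import ctrl, optics
from scipy.spatial.transform import Rotation as R
def T_of(n,o=None):
    p=optics.camera_params(n)
    if n!="wrist": return p,np.array(p["extrinsics"])
    T=np.eye(4); T[:3,:3]=R.from_rotvec(o["tool_rot"]).as_matrix(); T[:3,3]=o["tool_pos"]
    return p,T@np.array(p["tool_from_camera"])
def rays(p,uv):
    D=np.array([p["k1"],0,0,0,0.])
    q=cv2.undistortPoints(np.float64(uv).reshape(-1,1,2),np.array(p["mtx"]),D).reshape(-1,2)
    return np.c_[q,np.ones(len(q))]
def cloud(n,d,o=None):
    p,T=T_of(n,o); v,u=np.mgrid[:480,:640]
    r=rays(p,np.c_[u.ravel(),v.ravel()])*d.reshape(-1,1)
    return (r@T[:3,:3].T+T[:3,3]).reshape(480,640,3)
def masks(im):
    h=cv2.cvtColor(im,cv2.COLOR_RGB2HSV); H,S,V=h[...,0],h[...,1],h[...,2]
    return dict(blue=(H>100)&(H<125)&(S>140)&(V>50),green=(H>45)&(H<80)&(S>140)&(V>50),yellow=(H>20)&(H<34)&(S>140)&(V>80),dark=(V<60)&(S<120))
def rect(P):
    (c,s,a)=cv2.minAreaRect(np.float32(P[:,:2]*1000)); return np.round(c,1),np.round(s,1),round(a,1)
E
python3 - <<'E'
from h import *
for n,boxB,boxD in [("top",(345,225,385,275),(210,248,305,310)),("scene",(275,205,310,260),(345,245,445,325))]:
    im=np.load(n+"_i.npy"); d=np.load(n+"_d.npy"); P=cloud(n,d); M=masks(im)
    def box(b):
        m=np.zeros((480,640),bool); m[b[1]:b[3],b[0]:b[2]]=1; return m&(d>0)
    B=box(boxB); D=box(boxD); z=P[...,2]*1000
    Q=P[B&M["blue"]]; print(n,"bluez",np.percentile(Q[:,2],[1,50,90,99]))
    t=Q[Q[:,2]>.083]; print(" bluetop",len(t),rect(t),t.mean(0))
    k=P[B&M["dark"]&(z<14)&(z>3)]; print(" dark low",len(k),rect(k) if len(k)>4 else 0,k.mean(0))
    for c in ["green","yellow"]:
        Q=P[D&M[c]]; print(c,len(Q),np.percentile(Q[:,2],[1,25,50,75,99]).round(4),rect(Q))
        zt=np.percentile(Q[:,2],97); t=Q[Q[:,2]>zt-.005]; print("   top",zt,len(t),rect(t),t.mean(0).round(4))
    t=P[D&(z>41)&(z<49)]; print("walls",len(t),rect(t))
    t=P[D&(z>4)]; print("all",len(t),rect(t),np.histogram(z[D],bins=range(-5,90,5)))
a=cv2.resize(np.load("top_i.npy")[220:320,200:400],None,fx=4,fy=4,interpolation=3)
cv2.imwrite("pics/crop1.png",a[:,:,::-1])
E
```

```text
top bluez [0.08577727 0.09033982 0.09267678 0.09465953]
 bluetop 140 (array([ 601. , -113.5]), array([34.5, 15. ]), 9.1) [ 0.60106575 -0.11330508  0.09045663]
 dark low 8 (array([ 585.4, -123.2]), array([ 2.2, 19.7]), 19.0) [ 0.58652281 -0.12616667  0.00636073]
green 17 [0.0432 0.0716 0.0775 0.0786 0.0792] (array([557.,  47.]), array([24.7,  6. ]), 8.9)
   top 0.07914699382690919 12 (array([557.1,  47.2]), array([24.3,  5.8]), 10.7) [0.5549 0.0462 0.078 ]
yellow 111 [0.0079 0.032  0.0337 0.0352 0.0375] (array([563.5,  32. ]), array([43. ,  9.8]), 10.6)
   top 0.03715072162045409 82 (array([562.6,  31.9]), array([40.5,  9.7]), 10.7) [0.5626 0.032  0.0345]
walls 360 (array([549.1, 103.5]), array([ 52.5, 120.6]), 10.5)
all 2863 (array([552.1,  98. ]), array([191.3, 123.3]), 88.6) (array([ 835, 2314,  742,  726,   46,   26,   49,  289,  268,  171,  223,
        104,   13,    5,    2,    4,   45,    7]), array([-5,  0,  5, 10, 15, 20, 25, 30, 35, 40, 45, 50, 55, 60, 65, 70, 75,
       80, 85]))
scene bluez [0.08727592 0.09053066 0.09189164 0.09303912]
 bluetop 126 (array([ 600.8, -111.5])
[... 219 characters left out ...]
rray([548.7, 103. ]), array([ 38.7, 115.3]), 13.0)
   top 0.07932007065893236 47 (array([558.5,  49.4]), array([28.8,  5.8]), 10.6) [0.5593 0.0497 0.0782]
yellow 132 [0.0086 0.0331 0.0339 0.0348 0.0371] (array([561.5,  33.1]), array([40.7, 15.3]), 11.0)
   top 0.036427476472858974 125 (array([561.2,  35. ]), array([40.7, 12. ]), 10.3) [0.5617 0.035  0.0341]
walls 477 (array([547.7, 108.6]), array([ 54.5, 126.7]), 9.7)
all 3221 (array([541.9,  92.2]), array([166. , 188.7]), 37.6) (array([ 898, 3960,  544,  523,  118,  139,  187,  449,  415,  282,  244,
        124,   10,    5,   11,   11,   50,    3]), array([-5,  0,  5, 10, 15, 20, 25, 30, 35, 40, 45, 50, 55, 60, 65, 70, 75,
       80, 85]))
```

View pics/crop1.png

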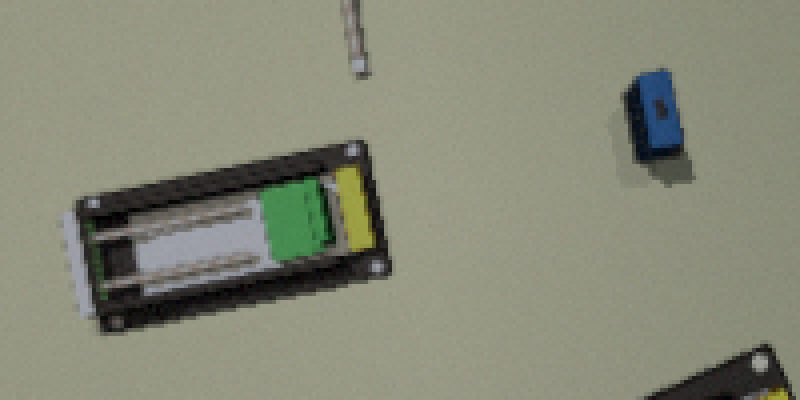

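The crop shows the blue block's top at about (657,112). The dock's follower is at (300,215) and its bar at (355,208), both turned roughly 10.5°. I'll move above the SSD, turn the tool to match it, and look with the wrist camera to settle which way the toe points.

```bash
python3 -m handwheel '[{"tx":-25.4,"ty":-25},{"tx":-25.4,"ty":-25},{"tx":-25.4,"ty":-25},{"tx":-25.4,"ty":-25},{"tx":-25.4,"ty":-25},{"tx":-25.4,"ty":-25},{"tx":-25.4,"ty":-25},{"tx":-25.4,"ty":-25},{"tx":-25.4,"ty":-25},{"tx":-25.4,"ty":-25},{"tx":-25.4,"ty":-25},{"tx":-25.4,"ty":-25}]' 70
python3 -m handwheel '[{"tx":-25.4,"ty":-25},{"tx":-25.4,"ty":-25},{"tx":-25.4,"ty":-25},{"tx":-25.4,"ty":-25},{"tx":-25.4,"ty":-25},{"tx":-25.4,"ty":-25},{"tx":-25.4,"ty":-25},{"tx":-25.4,"ty":-25},{"tx":-25.4,"ty":-25},{"tx":-25.4,"ty":-25},{"tx":-25.4,"ty":-25},{"tx":-25.4,"ty":-25}]'
python3 -m handwheel '[{"roll":0.119},{"roll":0.119},{"roll":0.119},{"roll":0.119},{"roll":0.119},{"roll":0.119},{"roll":0.119},{"roll":0.119},{"roll":0.119},{"roll":0.119},{},{}]'
cat > look.py <<'E'
from h import *
import sys
o=ctrl.get_obs(); im,d=optics.get_image("wrist"); np.savez("w.npz",im=im,d=d,p=o["tool_pos"],r=o["tool_rot"])
cv2.imwrite(f"pics/{sys.argv[1]}.png",im[:,:,::-1])
P=cloud("wrist",d,o); M=masks(im); z=P[...,2]*1000
A=R.from_rotvec(o["tool_rot"]).as_matrix(); print("tcp",np.round(o["tool_pos"],4),"tilt",A[2,2].round(4),"yaw x",np.degrees(np.arctan2(A[1,0],A[0,0])).round(2))
for c in ["blue","green","yellow"]:
    Q=P[M[c]&(d>0)]
    if len(Q)<30: continue
    zt=np.percentile(Q[:,2],97); t=Q[Q[:,2]>zt-.006]; print(c,len(Q),zt.round(4),"top",len(t),rect(t),t.mean(0).round(4))
E
python3 look.py w1
```

```text
tcp [0.1391 0.6087 0.2302] tilt -1.0 yaw x 167.12
blue 2616 0.287 top 105 (array([151.9, 667. ]), array([16.3, 24.9]), 75.1) [0.1467 0.668  0.2907]$[0]: bad value
$[0]: bad value
$[0]: bad value
```

View pics/w1.png

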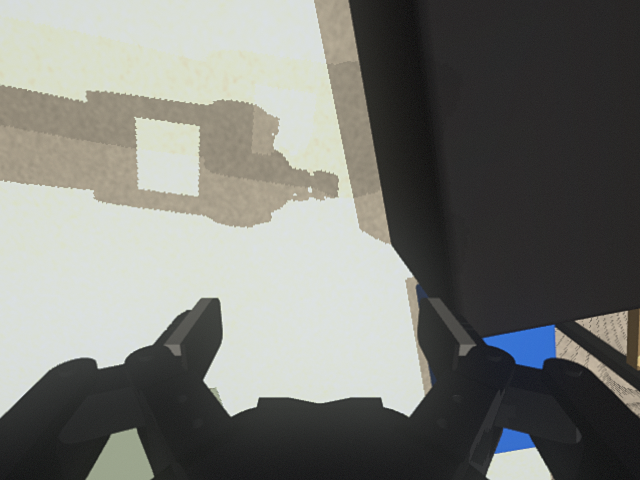

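The arm didn't move: the picture still shows the start view, because every row was refused. I'll retry one row with all four keys given.

```bash
python3 -m handwheel '[{"tx":-25.4,"ty":-25,"tz":0,"roll":0}]' 70
```

```text
t: 0.23
tool_pos: [0.1565, 0.5812, 0.2303]
tool_rot: [-0.346, -3.121, -0.001]
contact_force: [1.3, -0.2, 0.7]
opening: 0.0755
grip_force: 0.0
```

```bash
python3 -m handwheel '[{"tx":-25.4,"ty":-25,"tz":0,"roll":0},{"tx":-25.4,"ty":-25,"tz":0,"roll":0},{"tx":-25.4,"ty":-25,"tz":0,"roll":0},{"tx":-25.4,"ty":-25,"tz":0,"roll":0},{"tx":-25.4,"ty":-25,"tz":0,"roll":0},{"tx":-25.4,"ty":-25,"tz":0,"roll":0},{"tx":-25.4,"ty":-25,"tz":0,"roll":0},{"tx":-25.4,"ty":-25,"tz":0,"roll":0},{"tx":-25.4,"ty":-25,"tz":0,"roll":0},{"tx":-25.4,"ty":-25,"tz":0,"roll":0},{"tx":-25.4,"ty":-25,"tz":0,"roll":0},{"tx":-25.4,"ty":-25,"tz":0,"roll":0}]' 70
python3 -m handwheel '[{"tx":-25.4,"ty":-25,"tz":0,"roll":0},{"tx":-25.4,"ty":-25,"tz":0,"roll":0},{"tx":-25.4,"ty":-25,"tz":0,"roll":0},{"tx":-25.4,"ty":-25,"tz":0,"roll":0},{"tx":-25.4,"ty":-25,"tz":0,"roll":0},{"tx":-25.4,"ty":-25,"tz":0,"roll":0},{"tx":-25.4,"ty":-25,"tz":0,"roll":0},{"tx":-25.4,"ty":-25,"tz":0,"roll":0},{"tx":-25.4,"ty":-25,"tz":0,"roll":0},{"tx":-25.4,"ty":-25,"tz":0,"roll":0},{"tx":-25.4,"ty":-25,"tz":0,"roll":0}]'
python3 -m handwheel '[{"tx":0,"ty":0,"tz":0,"roll":0.119},{"tx":0,"ty":0,"tz":0,"roll":0.119},{"tx":0,"ty":0,"tz":0,"roll":0.119},{"tx":0,"ty":0,"tz":0,"roll":0.119},{"tx":0,"ty":0,"tz":0,"roll":0.119},{"tx":0,"ty":0,"tz":0,"roll":0.119},{"tx":0,"ty":0,"tz":0,"roll":0.119},{"tx":0,"ty":0,"tz":0,"roll":0.119},{"tx":0,"ty":0,"tz":0,"roll":0.119},{"tx":0,"ty":0,"tz":0,"roll":0.119},{"tx":0,"ty":0,"tz":0,"roll":0},{"tx":0,"ty":0,"tz":0,"roll":0}]'
python3 look.py w2
```

```text
t: 1.23
tool_pos: [0.3892, 0.2172, 0.2312]
tool_rot: [0.352, 3.122, 0.0]
contact_force: [0.3, 0.1, 0.9]
opening: 0.07
grip_force: 0.0
t: 2.15
tool_pos: [0.6003, -0.1132, 0.2308]
tool_rot: [-0.353, -3.121, -0.0]
contact_force: [-0.1, -1.0, -0.0]
opening: 0.0698
grip_force: 0.0
t: 3.15
tool_pos: [0.5996, -0.1115, 0.2309]
tool_rot: [-2.038, -2.39, 0.0]
contact_force: [1.1, 0.3, 0.5]
opening: 0.0697
grip_force: 0.0
tcp [ 0.5996 -0.1115  0.2309] tilt -1.0 yaw x 99.11
blue 473 0.0922 top 473 (array([ 600.3, -113.9]), array([33.8, 13.5]), 8.9) [ 0.6    -0.1138  0.0909]
green 441 0.1113 top 103 (array([ 442.9, -152.3]), array([14.2,  6.5]), 26.3) [ 0.4439 -0.1521  0.1106]
yellow 1493 0.0478 top 808 (array([ 437.4, -173.3]), array([57.7, 25.3]), 25.4) [ 0.4415 -0.1754  0.0473]
```

View pics/w2.png

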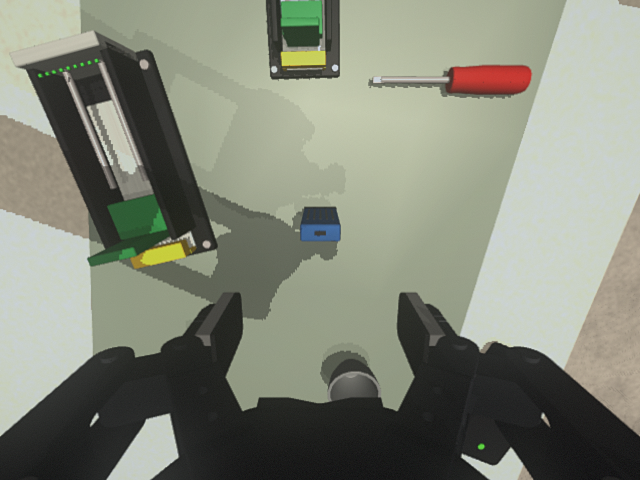

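The block is in view at (320,228), with its +y face dark at rows 207–220. I'll project where that face and a possible toe on each side would appear to tell them apart.

```bash
python3 - <<'E'
from h import *
w=np.load("w.npz"); o=dict(tool_pos=w["p"],tool_rot=w["r"]); p,T=T_of("wrist",o)
c=np.array([.6004,-.1138]); a=np.radians(98.9); ex=np.array([np.cos(a),np.sin(a)])
for n,x,z in [("top far",-8,90),("top near",8,90),("face foot",8,0),("toe top near, if +y",16,8),("toe foot if +y",16,0)]:
    q=np.linalg.inv(T)@np.r_[c+ex*x/1000,z/1000,1]; uv=cv2.projectPoints(q[:3].reshape(1,1,3),np.zeros(3),np.zeros(3),np.array(p["mtx"]),np.array([p["k1"],0,0,0,0.]))[0].ravel(); print(n,uv.round(1))
P=cloud("wrist",w["d"],o)
for v in range(198,246,2): print(v,w["im"][v,320],(P[v,320]*1000).round(0))
np.set_printoptions(linewidth=150)
d=np.load("scene_d.npy");im=np.load("scene_i.npy");Q=cloud("scene",d)*1000
for v in range(238,258,2):
  print(v,[(tuple(Q[v,u].round(0).astype(int)),int(im[v,u].max())) for u in range(280,302,3)])
E
```

```text
top far [320.1 240.7]
top near [320.2 223.2]
face foot [320.  205.6]
toe top near, if +y [320.1 199.7]
toe foot if +y [320.1 198.6]
198 [161 168 146] [598. -97.   1.]
200 [163 168 146] [598. -99.   2.]
202 [161 166 144] [ 598. -102.    1.]
204 [161 168 145] [ 599. -104.    2.]
206 [131 135 117] [ 599. -106.   -0.]
208 [47 54 59] [ 599. -107.    8.]
210 [59 59 55] [ 599. -106.   25.]
212 [60 62 55] [ 599. -107.   35.]
214 [56 61 54] [ 599. -106.   46.]
216 [61 62 54] [ 599. -106.   57.]
218 [64 66 60] [ 599. -107.   65.]
220 [50 59 70] [ 599. -107.   73.]
222 [49 58 67] [ 599. -107.   81.]
224 [ 56  77 109] [ 599. -107.   90.]
226 [ 65 105 155] [ 599. -108.   91.]
228 [ 66 107 158] [ 600. -110.   90.]
230 [ 63  93 132] [ 600. -112.   90.]
232 [65 62 58] [ 600. -113.   91.]
234 [64 64 63] [ 600. -115.   93.]
236 [ 67 104 156] [ 601. -117.   92.]
238 [ 65 103 153] [ 601. -119.   91.]
240 [ 67  95 133] [ 601. -121.   90.]
242 [102 106  90] [ 606. -148.    2.]
244 [102 107  94] [ 606. -151.    1.]
238 [((np.int64(918), np.int64(195), np.int64(785)), 113), ((np.int64(595), np.int64(-143), 
[... 3490 characters left out ...]
2)), 124), ((np.int64(617), np.int64(-108), np.int64(1)), 43), ((np.int64(617), np.int64(-100), np.int64(10)), 22), ((np.int64(610), np.int64(-98), np.int64(3)), 110), ((np.int64(605), np.int64(-95), np.int64(-2)), 115), ((np.int64(602), np.int64(-90), np.int64(-1)), 116)]
256 [((np.int64(632), np.int64(-119), np.int64(1)), 116), ((np.int64(628), np.int64(-115), np.int64(1)), 115), ((np.int64(625), np.int64(-110), np.int64(2)), 115), ((np.int64(620), np.int64(-106), np.int64(-1)), 121), ((np.int64(618), np.int64(-100), np.int64(3)), 120), ((np.int64(613), np.int64(-97), np.int64(0)), 118), ((np.int64(610), np.int64(-91), np.int64(3)), 119), ((np.int64(606), np.int64(-86), np.int64(2)), 119)]
```

The +y face runs flush to the bench and the cap sticks out at -y, so the toe points towards -y, the same way as the dock's bar. Next: descend and grip.

```bash
python3 -m handwheel '[{"tx":-2.4,"ty":0.2,"tz":10,"roll":0},{"tx":0,"ty":0,"tz":20,"roll":0},{"tx":0,"ty":0,"tz":20,"roll":0},{"tx":0,"ty":0,"tz":20,"roll":0},{"tx":0,"ty":0,"tz":20,"roll":0},{"tx":0,"ty":0,"tz":20,"roll":0},{"tx":0,"ty":0,"tz":20,"roll":0},{"tx":0,"ty":0,"tz":20,"roll":0},{"tx":0,"ty":0,"tz":15,"roll":0},{"tx":0,"ty":0,"tz":10,"roll":0},{"tx":0,"ty":0,"tz":4,"roll":0},{"tx":0,"ty":0,"tz":0,"roll":0}]'
python3 -m handwheel '[{"tx":0,"ty":0,"tz":0,"roll":0},{"tx":0,"ty":0,"tz":0,"roll":0},{"tx":0,"ty":0,"tz":0,"roll":0},{"tx":0,"ty":0,"tz":0,"roll":0},{"tx":0,"ty":0,"tz":0,"roll":0},{"tx":0,"ty":0,"tz":0,"roll":0},{"tx":0,"ty":0,"tz":0,"roll":0},{"tx":0,"ty":0,"tz":0,"roll":0}]' 30 80
```

```text
t: 4.2
tool_pos: [0.5995, -0.1137, 0.0509]
tool_rot: [-2.04, -2.387, 0.001]
contact_force: [-0.7, -0.9, -0.0]
opening: 0.0701
grip_force: 0.0
t: 4.87
tool_pos: [0.6015, -0.1142, 0.054]
tool_rot: [2.04, 2.386, 0.002]
contact_force: [0.2, 0.3, 6.2]
opening: 0.0353
grip_force: 80.0
```

```bash
python3 -m handwheel '[{"tx":0,"ty":0,"tz":-6,"roll":0},{"tx":0,"ty":0,"tz":-14,"roll":0},{"tx":0,"ty":0,"tz":-20,"roll":0},{"tx":0,"ty":0,"tz":-20,"roll":0},{"tx":0,"ty":0,"tz":-20,"roll":0},{"tx":0,"ty":0,"tz":-14,"roll":0},{"tx":0,"ty":0,"tz":-6,"roll":0},{"tx":0,"ty":0,"tz":0,"roll":0}]'
python3 -m handwheel '[{"tx":8,"ty":0,"tz":0,"roll":0},{"tx":15,"ty":-5,"tz":0,"roll":0},{"tx":20,"ty":-5,"tz":0,"roll":0},{"tx":20,"ty":-5,"tz":0,"roll":0},{"tx":20,"ty":-1,"tz":0,"roll":0},{"tx":14,"ty":0,"tz":0,"roll":0},{"tx":8,"ty":0,"tz":0,"roll":0},{"tx":0,"ty":0,"tz":0,"roll":-0.024},{"tx":0,"ty":0,"tz":0,"roll":0},{"tx":0,"ty":0,"tz":0,"roll":0},{"tx":0,"ty":0,"tz":0,"roll":0}]'
python3 look.py w3; python3 - <<'E'
import cv2;from h import *
w=np.load("w.npz"); P=cloud("wrist",w["d"],dict(tool_pos=w["p"],tool_rot=w["r"]))*1000
M=masks(w["im"]); m=(P[...,2]>41)&(P[...,2]<48)&(P[...,1]>20)&(P[...,1]<200)&(P[...,0]>500)&(P[...,0]<620)
t=P[m]/1000; print("walls",len(t),rect(t))
d=np.array([-.184,.983]); e=np.array([-d[1],d[0]]); c=np.array([558.4,46.5])
X=(P[...,:2]-c)@d; Y=(P[...,:2]-c)@e
for x in range(25,110,10):
    s=m&(abs(X-x)<5); y=Y[s]; a=y[y<0];b=y[y>0]
    print(x,len(a),len(b),np.percentile(a,[2,98]).round(1) if len(a) else 0,np.percentile(b,[2,98]).round(1) if len(b) else 0)
for k in ["yellow","green"]:
    s=M[k]&(P[...,2]>(30 if k=="yellow" else 74))&(w["d"]>0)&(abs(X)<40); 
    if s.sum(): print(k,s.sum(),np.percentile(X[s],[1,50,99]).round(1),np.percentile(Y[s],[1,50,99]).round(1),np.median(P[...,2][s]))
E
```

```text
t: 5.53
tool_pos: [0.6014, -0.1142, 0.1546]
tool_rot: [2.039, 2.385, 0.002]
contact_force: [0.9, 0.4, -0.0]
opening: 0.0348
grip_force: 79.6
t: 6.45
tool_pos: [0.5685, -0.0134, 0.1523]
tool_rot: [2.014, 2.411, -0.0]
contact_force: [0.1, -0.5, -0.4]
opening: 0.0348
grip_force: 79.7
tcp [ 0.5685 -0.0134  0.1523] tilt -1.0 yaw x 100.26
blue 820 0.1904 top 819 (array([567.8, -12.5]), array([33.9, 14.6]), 10.4) [ 0.5622 -0.0114  0.1893]
green 1863 0.0661 top 110 (array([422.1, -31.4]), array([130.1, 140.4]), 59.3) [ 0.388  -0.0196  0.0793]
yellow 829 0.0456 top 30 (array([490.5, -97.1]), array([180.2,   4. ]), 66.4) [ 0.4758 -0.1295  0.0961]
walls 2524 (array([549.5,  94.3]), array([ 52. , 103.2]), 10.4)
25 112 109 [-25.9 -20.8] [21.  25.9]
35 116 124 [-25.6 -20.9] [20.9 25.8]
45 116 109 [-25.7 -21.1] [21.  25.4]
55 124 130 [-25.9 -21. ] [20.9 25.7]
65 132 123 [-25.5 -20.9] [20.9 25.5]
75 130 136 [-25.9 -21.1] [20.8 25.7]
85 138 142 [-25.6 -21. ] [20.7 25.5]
95 153 142 [-25.9 -21. ] [20.7 25.6]
105 0 5 0 [20.8 25.1]
yellow 747 [-19.5 -14.1  -8.7] [-19.6   1.4  20. ] 34.265411809416555
```

View pics/w3.png

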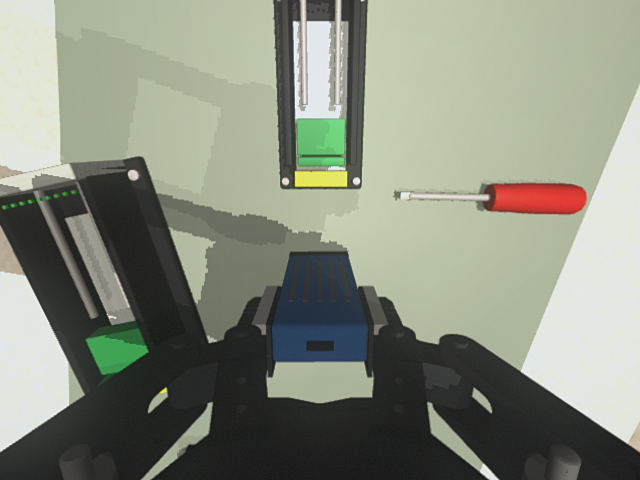

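The picture shows the dock's bar at (320,180) and its follower at (320,145), with the SSD upright in the grip and about 1.5 mm off the track axis. The walls fit the estimated dock pose (558.4, 46.5 mm, yaw 100.5°). Next: lower to an underside height of about 51 mm, approach, and push the follower slowly.

```bash
python3 -m handwheel '[{"tx":0,"ty":1.3,"tz":6,"roll":-0.004},{"tx":4,"ty":0,"tz":12,"roll":0},{"tx":8,"ty":0,"tz":12,"roll":0},{"tx":10,"ty":0,"tz":12,"roll":0},{"tx":10,"ty":0,"tz":5.5,"roll":0},{"tx":8,"ty":0,"tz":0,"roll":0},{"tx":4,"ty":0,"tz":0,"roll":0},{"tx":2,"ty":0,"tz":0,"roll":0},{"tx":2,"ty":0,"tz":0,"roll":0},{"tx":2,"ty":0,"tz":0,"roll":0},{"tx":2,"ty":0,"tz":0,"roll":0},{"tx":2,"ty":0,"tz":0,"roll":0}]'
python3 -m handwheel '[{"tx":2,"ty":0,"tz":0,"roll":0},{"tx":2,"ty":0,"tz":0,"roll":0},{"tx":2,"ty":0,"tz":0,"roll":0},{"tx":2,"ty":0,"tz":0,"roll":0},{"tx":2,"ty":0,"tz":0,"roll":0},{"tx":2,"ty":0,"tz":0,"roll":0},{"tx":2,"ty":0,"tz":0,"roll":0},{"tx":2,"ty":0,"tz":0,"roll":0},{"tx":2,"ty":0,"tz":0,"roll":0},{"tx":1,"ty":0,"tz":0,"roll":0},{"tx":0,"ty":0,"tz":0,"roll":0},{"tx":0,"ty":0,"tz":0,"roll":0}]'
python3 look.py w4; python3 - <<'E'
from h import *
w=np.load("w.npz"); P=cloud("wrist",w["d"],dict(tool_pos=w["p"],tool_rot=w["r"]))*1000
a=np.radians(100.5);d=np.array([np.cos(a),np.sin(a)]); e=np.array([-d[1],d[0]]); c=np.array([558.4,46.5])
t=w["p"][:2]*1000-c; print("tcp in dock",t@d,t@e)
M=masks(w["im"]);X=(P[...,:2]-c)@d; Y=(P[...,:2]-c)@e
for k,lo in [("blue",135),("green",72)]:
    s=M[k]&(P[...,2]>lo)&(abs(X)<50)&(abs(Y)<40)&(w["d"]>0)
    if s.sum()>9: print(k,s.sum(),np.percentile(X[s],[2,50,98]).round(1),np.percentile(Y[s],[2,50,98]).round(1),np.median(P[...,2][s]))
E
```

```text
t: 7.5
tool_pos: [0.5606, 0.0394, 0.1058]
tool_rot: [2.006, 2.413, -0.001]
contact_force: [1.3, -5.2, 0.3]
opening: 0.0353
grip_force: 79.7
t: 8.5
tool_pos: [0.5572, 0.0577, 0.1058]
tool_rot: [2.006, 2.413, -0.001]
contact_force: [0.8, -5.4, 0.4]
opening: 0.0348
grip_force: 79.8
tcp [0.5572 0.0577 0.1058] tilt -1.0 yaw x 100.51
blue 1127 0.1438 top 1121 (array([556.1,  58.7]), array([33.2, 14.7]), 10.4) [0.5523 0.0603 0.1427]
green 840 0.0797 top 264 (array([554.6,  68.4]), array([28.9,  5.7]), 10.5) [0.5573 0.069  0.0788]
tcp in dock 11.272368073662841 -0.9015595444167716
blue 1121 [ 5.8 15.6 19.4] [-14.6   5.1  16. ] 142.75662563706803
green 264 [19.8 21.9 25. ] [-14.4  -3.7  13.2] 78.78188666198992
```

View pics/w4.png

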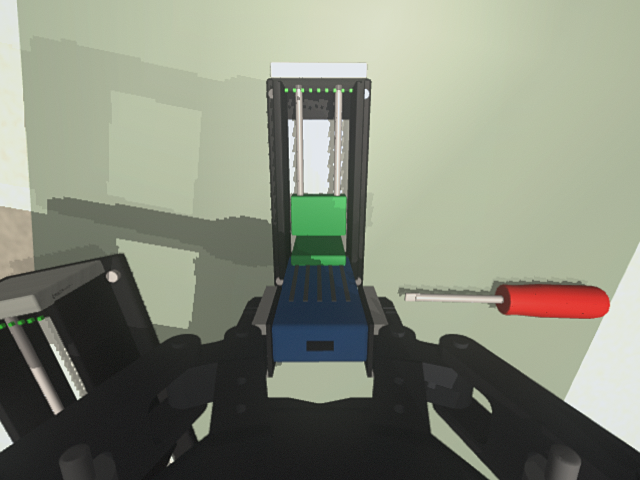

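The follower is pushed back about 22 mm, with the block's centre at dock X≈12.4, Y≈0 and the block upright. I'll lower it quickly to just above the highest possible floor, then feel for it at 6 mm/s.

```bash
python3 -m handwheel '[{"tx":0.5,"ty":0,"tz":1.5,"roll":0},{"tx":0.5,"ty":0,"tz":2.5,"roll":0},{"tx":0,"ty":0,"tz":3,"roll":0},{"tx":0,"ty":0,"tz":3,"roll":0},{"tx":0,"ty":0,"tz":3,"roll":0},{"tx":0,"ty":0,"tz":3,"roll":0},{"tx":0,"ty":0,"tz":3,"roll":0},{"tx":0,"ty":0,"tz":3,"roll":0},{"tx":0,"ty":0,"tz":3,"roll":0},{"tx":0,"ty":0,"tz":2,"roll":0},{"tx":0,"ty":0,"tz":1,"roll":0},{"tx":0,"ty":0,"tz":0.5,"roll":0}]'
```

```text
t: 9.55
tool_pos: [0.5575, 0.0588, 0.0777]
tool_rot: [2.006, 2.412, -0.0]
contact_force: [1.7, -5.0, 2.1]
opening: 0.0353
grip_force: 79.9
```

```bash
python3 -m handwheel '[{"tx":0,"ty":0,"tz":0.5,"roll":0},{"tx":0,"ty":0,"tz":0.5,"roll":0},{"tx":0,"ty":0,"tz":0.5,"roll":0},{"tx":0,"ty":0,"tz":0.5,"roll":0}]'
```

```text
t: 9.88
tool_pos: [0.5576, 0.0588, 0.0759]
tool_rot: [2.006, 2.412, 0.0]
contact_force: [0.8, -5.9, 2.2]
opening: 0.035
grip_force: 79.9
```

```bash
python3 -m handwheel '[{"tx":0,"ty":0,"tz":0.5,"roll":0},{"tx":0,"ty":0,"tz":0.5,"roll":0},{"tx":0,"ty":0,"tz":0.5,"roll":0},{"tx":0,"ty":0,"tz":0.5,"roll":0},{"tx":0,"ty":0,"tz":0.5,"roll":0},{"tx":0,"ty":0,"tz":0.5,"roll":0}]'
```

```text
t: 10.38
tool_pos: [0.5577, 0.0588, 0.0729]
tool_rot: [2.006, 2.412, 0.0]
contact_force: [1.6, -4.4, 1.8]
opening: 0.0352
grip_force: 79.9
```

```bash
python3 -m handwheel '[{"tx":0,"ty":0,"tz":0.5,"roll":0},{"tx":0,"ty":0,"tz":0.5,"roll":0},{"tx":0,"ty":0,"tz":0.5,"roll":0},{"tx":0,"ty":0,"tz":0.5,"roll":0}]'
```

```text
t: 10.72
tool_pos: [0.5577, 0.0588, 0.0709]
tool_rot: [2.006, 2.412, 0.0]
contact_force: [1.7, -6.2, 1.4]
opening: 0.0351
grip_force: 80.0
```

```bash
python3 -m handwheel '[{"tx":0,"ty":0,"tz":0.5,"roll":0},{"tx":0,"ty":0,"tz":0.5,"roll":0},{"tx":0,"ty":0,"tz":0.5,"roll":0},{"tx":0,"ty":0,"tz":0.5,"roll":0}]'
```

```text
t: 11.05
tool_pos: [0.5577, 0.0588, 0.069]
tool_rot: [2.006, 2.412, 0.001]
contact_force: [1.6, -5.4, 2.9]
opening: 0.035
grip_force: 80.0
```

```bash
python3 -m handwheel '[{"tx":0,"ty":0,"tz":0.5,"roll":0},{"tx":0,"ty":0,"tz":0.5,"roll":0},{"tx":0,"ty":0,"tz":0.5,"roll":0}]'
```

```text
t: 11.3
tool_pos: [0.5577, 0.0588, 0.0674]
tool_rot: [2.006, 2.412, 0.001]
contact_force: [1.8, -5.6, 2.2]
opening: 0.0351
grip_force: 80.0
```

```bash
python3 -m handwheel '[{"tx":0,"ty":0,"tz":0.5,"roll":0},{"tx":0,"ty":0,"tz":0.5,"roll":0}]'
```

```text
t: 11.47
tool_pos: [0.5577, 0.0588, 0.0665]
tool_rot: [2.006, 2.412, 0.001]
contact_force: [-0.5, -5.9, 2.6]
opening: 0.0348
grip_force: 80.0
```

```bash
python3 -m handwheel '[{"tx":0,"ty":0,"tz":0.5,"roll":0},{"tx":0,"ty":0,"tz":0,"roll":0}]'
```

```text
t: 11.63
tool_pos: [0.5577, 0.0588, 0.0658]
tool_rot: [2.006, 2.412, 0.001]
contact_force: [1.4, -6.2, 2.6]
opening: 0.0353
grip_force: 80.0
```

```bash
python3 -m handwheel '[{"tx":0,"ty":0,"tz":0.5,"roll":0},{"tx":0,"ty":0,"tz":0.5,"roll":0}]'
```

```text
t: 11.8
tool_pos: [0.5577, 0.0589, 0.0654]
tool_rot: [2.006, 2.412, 0.0]
contact_force: [-1.3, -5.7, 7.0]
opening: 0.035
grip_force: 80.5
```

```bash
python3 -m handwheel '[{"tx":0,"ty":0,"tz":0.5,"roll":0},{"tx":0,"ty":0,"tz":0,"roll":0}]'
```

```text
t: 11.97
tool_pos: [0.5577, 0.0588, 0.0654]
tool_rot: [2.006, 2.412, 0.0]
contact_force: [-2.3, -6.4, 8.2]
opening: 0.035
grip_force: 80.7
```

The floor is felt at TCP z≈65.4 mm, with a friction baseline of about 2.4 N. Now I'll press gradually.

```bash
python3 -m handwheel '[{"tx":0,"ty":0,"tz":0.4,"roll":0},{"tx":0,"ty":0,"tz":0.4,"roll":0},{"tx":0,"ty":0,"tz":0,"roll":0}]'
```

```text
t: 12.22
tool_pos: [0.5578, 0.0588, 0.0654]
tool_rot: [2.006, 2.413, -0.0]
contact_force: [-3.4, -5.4, 11.6]
opening: 0.0349
grip_force: 81.1
```

```bash
python3 -m handwheel '[{"tx":0,"ty":0,"tz":0,"roll":0}]'
```

```text
t: 12.3
tool_pos: [0.5578, 0.0588, 0.0654]
tool_rot: [2.006, 2.413, -0.0]
contact_force: [-4.4, -6.2, 11.9]
opening: 0.0352
grip_force: 81.1
```

```bash
python3 -m handwheel '[{"tx":0,"ty":0,"tz":0.4,"roll":0},{"tx":0,"ty":0,"tz":0.4,"roll":0},{"tx":0,"ty":0,"tz":0,"roll":0},{"tx":0,"ty":0,"tz":0,"roll":0},{"tx":0,"ty":0,"tz":0,"roll":0},{"tx":0,"ty":0,"tz":0,"roll":0},{"tx":0,"ty":0,"tz":0,"roll":0},{"tx":0,"ty":0,"tz":0,"roll":0},{"tx":0,"ty":0,"tz":0,"roll":0}]'
```

```text
t: 13.05
tool_pos: [0.5579, 0.0588, 0.0654]
tool_rot: [2.006, 2.413, -0.001]
contact_force: [-6.2, -6.8, 15.2]
opening: 0.035
grip_force: 81.7
```

The press held at about 15 N for over 0.5 s. Now I'll release it.

```bash
python3 -m handwheel '[{"tx":0,"ty":0,"tz":0,"roll":0},{"tx":0,"ty":0,"tz":0,"roll":0},{"tx":0,"ty":0,"tz":0,"roll":0},{"tx":0,"ty":0,"tz":0,"roll":0},{"tx":0,"ty":0,"tz":0,"roll":0},{"tx":0,"ty":0,"tz":0,"roll":0},{"tx":0,"ty":0,"tz":0,"roll":0},{"tx":0,"ty":0,"tz":0,"roll":0},{"tx":0,"ty":0,"tz":0,"roll":0},{"tx":0,"ty":0,"tz":0,"roll":0},{"tx":0,"ty":0,"tz":0,"roll":0},{"tx":0,"ty":0,"tz":0,"roll":0}]' 62
cat > chk.py <<'E'
from h import *
w=np.load("w.npz"); P=cloud("wrist",w["d"],dict(tool_pos=w["p"],tool_rot=w["r"]))*1000
a=np.radians(100.5);d=np.array([np.cos(a),np.sin(a)]); e=np.array([-d[1],d[0]]); c=np.array([558.4,46.5])
M=masks(w["im"]);X=(P[...,:2]-c)@d; Y=(P[...,:2]-c)@e
for k,lo in [("blue",90),("green",72)]:
    s=M[k]&(P[...,2]>lo)&(abs(X)<50)&(abs(Y)<40)&(w["d"]>0)
    if s.sum()>9: print(k,s.sum(),np.percentile(X[s],[2,50,98]).round(1),np.percentile(Y[s],[2,50,98]).round(1),np.percentile(P[...,2][s],[2,50,98]).round(1))
E
python3 look.py w5; python3 chk.py
```

```text
t: 14.05
tool_pos: [0.556, 0.0603, 0.0612]
tool_rot: [2.008, 2.416, -0.0]
contact_force: [-0.2, 0.3, 0.4]
opening: 0.0617
grip_force: 0.0
tcp [0.556  0.0603 0.0612] tilt -1.0 yaw x 100.54
blue 2320 0.1034 top 2293 (array([559.4,  46.8]), array([35.1, 16. ]), 8.6) [0.5573 0.0474 0.1023]
green 1535 0.0796 top 575 (array([556. ,  57.3]), array([29. ,  5.9]), 11.0) [0.5537 0.0568 0.0789]
blue 2308 [-6.   1.6  7.3] [-17.1   1.7  15.8] [100.8 102.3 103.4]
green 577 [ 8.4 11.  13.5] [-11.6   3.2  14.5] [77.4 78.9 79.9]
```

View pics/w5.png

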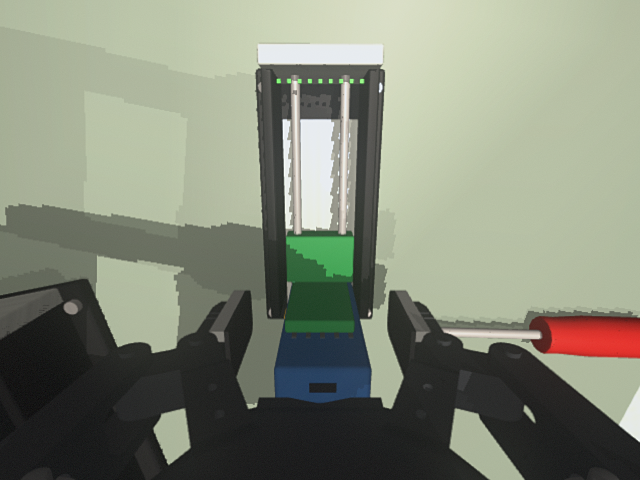

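The block is home: its centre reads X≈0, Y≈-1 mm, the follower reads about 10.4 mm, and the fingers at (235,320) and (400,320) are clear. I'll lift away, check once more and hand in.

```bash
python3 -m handwheel '[{"tx":0,"ty":0,"tz":-4,"roll":0},{"tx":0,"ty":0,"tz":-8,"roll":0},{"tx":0,"ty":0,"tz":-12,"roll":0},{"tx":0,"ty":0,"tz":-16,"roll":0},{"tx":0,"ty":0,"tz":-16,"roll":0},{"tx":0,"ty":0,"tz":-16,"roll":0},{"tx":0,"ty":0,"tz":-16,"roll":0},{"tx":0,"ty":0,"tz":-12,"roll":0},{"tx":0,"ty":0,"tz":-6,"roll":0},{"tx":0,"ty":0,"tz":0,"roll":0},{"tx":0,"ty":0,"tz":0,"roll":0}]'
python3 look.py w6; python3 chk.py
```

```text
t: 15.02
tool_pos: [0.556, 0.0604, 0.1674]
tool_rot: [2.008, 2.416, 0.0]
contact_force: [0.0, 0.6, -0.2]
opening: 0.0619
grip_force: 0.0
tcp [0.556  0.0604 0.1674] tilt -1.0 yaw x 100.54
green 408 0.1056 top 33 (array([475.1, -50.7]), array([222.4,  17.7]), 71.1) [ 0.4434 -0.1433  0.1088]
yellow 260 0.105 top 8 (array([524.3,  58.5]), array([23.6,  1. ]), 76.6) [0.5235 0.055  0.2445]
green 30 [ 8.9 10.  12.9] [-11.8  -2.3   6.9] [77.9 79.  80. ]
```

```bash
python3 - <<'E'
from h import *
w=np.load("w.npz"); P=cloud("wrist",w["d"],dict(tool_pos=w["p"],tool_rot=w["r"]))*1000
for lo,hi in [(97,107),(75,83)]:
    s=(P[...,2]>lo)&(P[...,2]<hi)&(np.hypot(P[...,0]-558,P[...,1]-48)<25)
    print(s.sum(),rect(P[s]/1000),np.median(P[s],0).round(1))
E
```

```text
1234 (array([559.5,  46.6]), array([35.7, 15.8]), 11.0) [559.4  47.5 102.3]
468 (array([557.6,  56.3]), array([35.4,  7.6]), 11.1) [556.8  56.3  78.9]
```

The block's top is a clean 35.7 × 15.8 mm rectangle, upright, at (559.5, 46.6) mm, about 1 mm from the dock origin.

```bash
python3 -c "
from station import ctrl
print(ctrl.finish_job())"
```

```text
the job is handed in; nothing more can be done
None
```

I loaded the blue enclosure upright with its toe under the keeper bar and the follower closed at about 10 mm, then handed the job in at about 15 s; no verdict came back.

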